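# Load a handle blank between the centres of the desktop lathe

## Task

Load the dark wooden blank into the little lathe ready for turning: lay it in the plywood cradle between the two centres (first sliding the tailstock back if it stands too near for the blank to go in), then slide the tailstock up until both points are fully home in the blank's centre holes and carry it clear of the cradle. Then swing the red-knobbed lever all the way over towards the headstock to lock the tailstock. Leave the pale blank, the mug, the tumbler and the spray can where they are.

Things in the scene. Friction and masses are not known exactly. Their poses are not given: they have to be found in the camera images.
- dark_blank: Dark brown wooden blank: straight octagonal bar, 28 mm across flats, 140 mm long, about 70 g, a 10 mm wide, 16 mm deep centre hole in each end. Starts lying on a flat on the bench, right or left of the lathe. Origin at its middle, on its axis (14 mm up at the start); x runs along the bar; both ends are alike. It fits a 90 degree V with its top flat level.
- pale_blank: A blank of the same shape and size in pale wood, on the other side of the lathe, to be left alone. Origin and axes as for the dark blank.
- lathe: Desktop lathe, fixed, 450 mm long. Origin on the bench under the middle of its cradle; y along the spindle axis from tailstock to headstock, x away from the robot. Spindle axis 105 mm up at x = 0. Bed of two rails, 90 mm wide, top 45 mm up, y = -225 to 205 mm. Blue headstock at y = 110 to 225 mm, 96 mm wide, 155 mm high, motor on its far side to x = 108 mm.
- cradle (a point): Where the middle of the blank lies when it rests in the cradle: lathe frame (0, 0, 102) mm, 3 mm below the spindle axis. Two plywood rests 12 mm thick, centred 45 mm to either side along lathe y, each with an upward 90 degree V (tips at x = -17 and 17 mm, 99 mm up); between them it is clear down to 51 mm above the bench. Laid here the blank clears the headstock point by 10 mm.
- head_tip (a point): Point of the fixed headstock centre, a steel cone of 60 degrees (16 mm wide at its base) pointing to the lathe's -y; lathe frame (0, 80, 105) mm. Fully home, a cone enters the hole 8.7 mm, so that the middle of the blank is 61 mm from the point.
- tail_tip (a point): Point of the tailstock centre, a like cone pointing to lathe +y, at (0, -112.7 mm + joint tailstock, 105 mm) in the lathe frame. Behind it (-y): a quill 18 mm in diameter to 35 mm from the point, then the blue upright body, 44 mm wide, 35 to 85 mm behind the point, 62 to 138 mm above the bench, on an 82 mm wide foot.
- tail_wheel (a point): Middle of the rear (-y) face of the tailstock's dark handwheel, a disc 40 mm in diameter and 10 mm thick on the spindle axis, 107 mm behind the tailstock's point. A good place to push the tailstock towards the headstock.
- tailstock (a joint): Slide of the tailstock along the bed, m: 0 fully back, growing towards the headstock, 0.090 at most; about 0.070 when the blank is fully home on both points. Unlocked it slides with about 5 N of friction and stays where it is left; some 10 N seats the blank, and the points then lift it off the cradle.
- lever (a joint): Cam lever that locks the tailstock, rad: 0 unlocked, leaning 0.7 from upright away from the headstock; 1.4 fully locked, leaning 0.7 towards the headstock. Turns about a level axis across the bed, starts unlocked (below 0.3), stays where it is left, takes 2 to 4 N at the knob; bites from 0.95 on and by 1.2 holds the tailstock against 25 N.
- lever_pivot (a point): Point on the lever's axis, on the robot's side of the tailstock: 50 mm to the lathe's -x of the spindle axis, 60 mm behind the tailstock's point, 72 mm above the bench. It moves with the tailstock.
- lever_knob (a point): Centre of the lever's red ball knob, 18 mm in diameter, 65 mm from the pivot.
- mug: White mug, 78 mm wide, 92 mm high, with a handle at its own +y; between the robot and the lathe. Origin at the centre of its underside. Leave alone.
- tumbler: Glass tumbler, 70 mm wide, 98 mm high; between the robot and the lathe. Origin at the centre of its underside. Leave alone.
- spray_can: Small blue spray can with a white cap, 52 mm wide, 150 mm high; between the robot and the lathe. Origin at the centre of its underside. Leave alone.
- tool_rest (a point): Middle of the upper edge of the lathe's fixed tool rest, an obstacle on the robot's side of the cradle: a steel blade 90 mm long (along lathe y) and 8 mm thick, at lathe frame (-80, 20, 105) mm, on a post.
Things that resemble listed ones, but are neither listed nor needed, are in the scene too. What is shaped like the dark_blank but green or yellow is not meant.

How it is judged (in metres and radians):
On the way, in this order (a step that is already met when the one before it is completed fails the run):
1. the dark blank lies in the cradle between the two points, along the spindle axis (z of dark_blank in the frame of lathe between 0.098 and 0.106 m and x of dark_blank in the frame of lathe between -0.005 and 0.005 m and y of dark_blank in the frame of lathe between -0.03 and 0.03 m and angle between the x axis of dark_blank and the y axis of lathe, either way round below 0.08 rad), for 0.2 s.
2. both points are home in the dark blank's centre holes and carry it clear of the cradle (distance between dark_blank and head_tip below 0.0645 m and distance between dark_blank and tail_tip below 0.0645 m and z of dark_blank in the frame of lathe above 0.1035 m and angle between the x axis of dark_blank and the y axis of lathe, either way round below 0.02 rad), for 0.2 s.
At the end, for the whole second after the job is handed in: The dark blank is at rest with both points within about 3 mm of fully home, on the spindle axis within 1.5 mm and 0.02 rad, clear of the cradle; the lever is at 1.2 rad or more; the pale blank, mug, tumbler and can are within 25 mm of their starts (all of step 2 and z of dark_blank in the frame of lathe below 0.1065 m and x of dark_blank in the frame of lathe between -0.0015 and 0.0015 m and value of joint lever above 1.2 rad and linear speed of dark_blank below 0.01 m/s and distance of each of pale_blank, mug, tumbler, spray_can from where it was at the start of the episode below 0.025 m); the robot touches nothing.
It fails at once if the pale blank, the mug, the tumbler or the spray can is pushed more than 25 mm away or knocked over (distance of any of pale_blank, mug, tumbler, spray_can from where it was at the start of the episode above 0.025 m or angle between any of mug, tumbler, spray_can's own z axis and vertical above 0.5 rad).
It also fails if it takes over 70 s, if anything falls off the work surface, if the arm or the gripper's body presses on something with over 40 N, if the wrist force passes 120 N, or if a joint passes its speed limit or range.

## Robot

A 6-joint arm with a two-finger parallel gripper is mounted at the origin on the work surface. World frame = base frame: x ahead of the robot, y to its left, z up, the work surface at z = 0. Lengths are in m, angles in degrees, forces in N, time in s.
With the tool pointing down it reaches from about 0.375 to 0.9 m from the base axis. Payload 3.1 kg.
Tool frame: the origin (TCP) lies on the centre line of the jaws, within the pads' length; the fingertips stand 8 mm ahead of it and the grasp point (between the pads) lies 11 mm behind it; z points along the fingers, y is the direction in which the jaws open and shut (so a half turn about z gives the same grasp; the last joint's range is limited). The gripper opens to 87 mm and grips with 3 to 60 N. Pads are 19 mm wide; open, the fingers measure 117 mm over their backs; the gripper's body (75 mm by 190 mm) begins 51 mm behind the grasp point.
Start: joints at [-83.566, 30.224, 82.088, -0, 67.689, -10.227], TCP at [0.179, -0.599, 0.231] pointing down, gripper open.
Joint ranges: [-176.69, 176.69], [-43.24, 126.21], [12.49, 139.97], [-82, 262], [0, 151.66], [-163.58, 163.58]. Speed limits (degrees/s): [159.86, 159.86, 180, 180, 180, 180].

## Interface

Orientations are given as a 3x3 rotation matrix whose columns are the frame's x, y, z axes.
In Python, from rig import * gives the robot as it stands. The module is installed in compiled form; this text tells all that it offers.
- The arm moves only by the tool arm_command, never from a script. Its argument "commands" is a list of rows, each an object with "translation": the shift along the tool's x, y, z scaled (see below), a list of three; "dr": the turn, a rotation vector about the tool's x, y, z scaled (see below), a list of three; "jaw": the closure, from 0 (fully open) to 1 (shut). In form: [{"translation": [x, y, z], "dr": [ax, ay, az], "jaw": jaw}, ...]. A call has 1 to 12 rows; each row shifts and turns the commanded pose from where the row before left it, along the tool's axes as they then stand; what a row does not reach is not made up. The controller multiplies each number of a shift by 25 mm and each number of a turn by 6 degrees. A row lasts 1/12 s, in which the tool goes at most 41.7 mm and 7.16 degrees, less where a joint would pass 70% of its speed; a pose out of reach is approached as far as the arm can. A call with a number of a shift or a turn outside -1 to 1 is refused whole. A call with a gripper value outside its range is refused whole. The fingers move at their own pace and stop on an object; the grip force is fixed at half the most. Time passes only in rows, so rows that do not move let the fingers close. It gives the time, the measured TCP pose, the force and the opening at its end, in the units of the state.
- read_state(): the state, without advancing time (a new reading comes with each control period).
- capture(name): name is "scene" or "top" or "wrist"; returns (picture, depth): 480x640x3 uint8, red, green, blue; 480x640 float32, m along the optical axis (not along the pixel's ray), 0 where there is no reading.
- camera_model(name): a dict with "intrinsics" (3x3 intrinsics, pixels), "pose" (4x4, takes a point from camera to world coordinates); the wrist camera has in their place "mount" (4x4, takes a point from camera to tool coordinates, whose origin is the TCP and whose axes are the flange's). Camera axes: x right, y down, z forward; pixel columns grow to the right and rows downward; lengths in m; the calibration is good to about 2 mm. The wrist camera is an equidistant fisheye: a pixel r from the principal point sees the ray r / f radians off the axis. A picture is of the moment at which its call begins: read the wrist's pose just before it. camera_model takes no time and is no camera call.
- hand_in(): hands the job in, once; it reports no verdict.
The state is a dict: "time_s": time; "joint_positions": joint angles; "qvel": joint speeds; "tau": joint torques, N m; "position": TCP position; "tcp_rot": TCP orientation; "force": force on the tool from outside, world axes, zero at the start; "moment": the same for the moment, N m; "opening": opening from 0.0 (shut) to 1.0 (fully open).
Only numpy, scipy, OpenCV 4.12 (cv2) and the standard library are available. Lean on these libraries where they do the work, as an engineer would, in place of code of your own. Each camera call takes 0.05 s, during which the arm holds its last target.

## Working session

There is one attempt and no reset: what is moved stays moved. The work goes in short steps, Python scripts to look and compute and a tool call to move; the robot and the scene stay as the last step left them, time stands still between calls to the robot, and variables do not carry over. Pictures are saved under pics/ and viewed, and the job is handed in when it is done.

Besides the shell and the picture viewer there is one more tool, called after ">>>" as name(argument=value, ...), one argument or row to a line, values as JSON. arm_command: Moves the arm, as the interface text tells. Its arguments: {"type":"object","properties":{"commands":{"type":"array"}},"required":["commands"]}

```bash
mkdir -p pics; python3 - <<'E'
from rig import *
import cv2, numpy as np
s=read_state(); print(s)
for n in ["scene","top"]:
    p,d=capture(n); cv2.imwrite(f"pics/{n}0.png",p[:,:,::-1]); np.save(f"{n}0.npy",d)
    np.save(f"{n}0rgb.npy",p)
    print(n,camera_model(n))
print(camera_model("wrist"))
E
```

```text
{'time_s': 0.0, 'joint_positions': array([-8.35666971e+01,  3.02768456e+01,  8.21595732e+01,  7.63574131e-04,
        6.76898614e+01, -1.02258296e+01]), 'qvel': array([-0.06160605, -0.01014212, -0.04624318,  0.00863462,  0.09607907,
       -0.01811487]), 'tau': array([-1.02501355e-03, -4.40039492e+01, -1.76592636e+01,  6.33795164e-02,
        5.81788807e-02, -1.48799109e-04]), 'position': array([ 0.17913531, -0.59799813,  0.22957668]), 'tcp_rot': array([[ 9.58028719e-01,  2.86672144e-01, -2.34699172e-04],
       [ 2.86671957e-01, -9.58026297e-01,  2.19150485e-03],
       [ 4.03395415e-04, -2.16680626e-03, -9.99997571e-01]]), 'force': array([-0.01979938, -0.04707232,  0.62068123]), 'moment': array([-0.0123693 ,  0.04464957, -0.00328522]), 'opening': 1.0007858489138095}
scene {'intrinsics': array([[605.33345159,   0.        , 324.77574448],
       [  0.        , 605.33345159, 240.0727146 ],
       [  0.        ,   0.        ,   1.        ]]), 'pose': array([[-0.29143209,  0.79223739, -0.53612242,  1.3249916 ],
       [ 0.95651768,  0.24830553, -0.15303039,  0.27030181],
       [ 0.0118
[... 357 characters left out ...]
  [-0.99979206, -0.01892952, -0.00758392,  0.06955247],
       [ 0.00874689, -0.06213004, -0.99802973,  1.46044699],
       [ 0.        ,  0.        ,  0.        ,  1.        ]])}
{'intrinsics': array([[371.64829954,   0.        , 312.85312113],
       [  0.        , 371.64829954, 234.54824551],
       [  0.        ,   0.        ,   1.        ]]), 'mount': array([[-2.14304735e-04, -9.59792469e-01, -2.80710473e-01,
         7.63275151e-02],
       [ 9.99999919e-01, -3.01138481e-04,  2.66202140e-04,
         4.70832085e-04],
       [-3.40031535e-04, -2.80710393e-01,  9.59792456e-01,
        -1.54249610e-01],
       [ 0.00000000e+00,  0.00000000e+00,  0.00000000e+00,
         1.00000000e+00]])}
```

View pics/scene0.png

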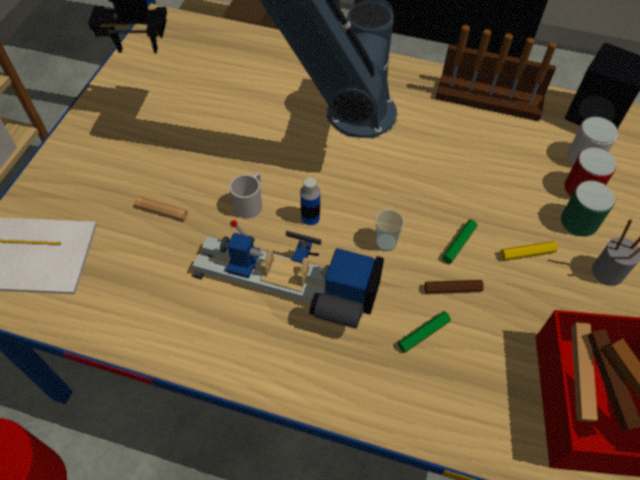

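View pics/top0.png

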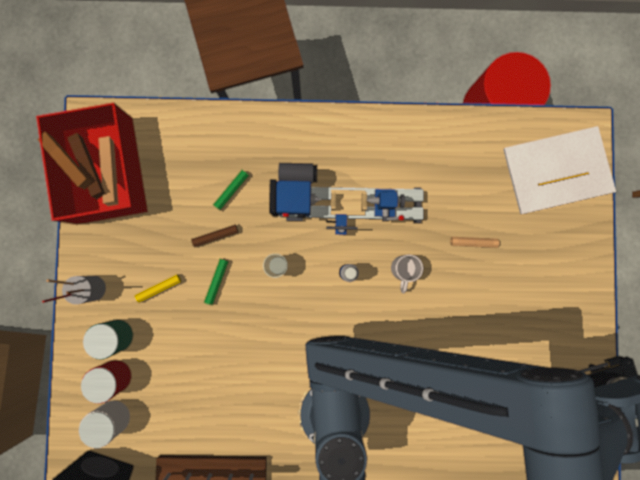

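Candidates in the top view: a dark brown bar at (216,236), a brown strip in the red box at (85,165), and green/yellow bars at (232,190), (217,281) and (158,288). The bar at (216,236) fits because it lies free on the bench, is dark brown and is beside the lathe. The pale one is at (475,242), on the other side. I'll enlarge it and measure.

```bash
cat > h.py <<'E'
import numpy as np, cv2
from rig import *
def cloud(n,d):
    m=camera_model(n); K=m["intrinsics"]; T=m["pose"]
    v,u=np.mgrid[0:480,0:640]
    P=np.stack([(u-K[0,2])/K[0,0]*d,(v-K[1,2])/K[1,1]*d,d],-1)
    return P@T[:3,:3].T+T[:3,3]
def proj(n,X):
    m=camera_model(n); K=m["intrinsics"]; T=m["pose"]
    c=(np.asarray(X)-T[:3,3])@T[:3,:3]
    return c[...,:2]/c[...,2:]*K[0,0]+K[:2,2]
E
python3 - <<'E'
from h import *
for n in ["top","scene"]:
    d=np.load(n+"0.npy"); p=np.load(n+"0rgb.npy"); W=cloud(n,d)
    hsv=cv2.cvtColor(p,cv2.COLOR_RGB2HSV)
    bench=W[(abs(W[...,2])<.02)&(W[...,0]>.3)&(W[...,0]<.8)&(abs(W[...,1])<.4)]
    print(n,"bench z",np.median(bench[:,2]))
    inb=(W[...,0]>.3)&(W[...,0]<.85)&(W[...,2]>.018)&(W[...,2]<.04)&(d>0)
    k,l,st,c=cv2.connectedComponentsWithStats(inb.astype(np.uint8))
    for i in range(1,k):
        if st[i,4]>120:
            Q=W[l==i]; r=cv2.minAreaRect(Q[:,:2].astype(np.float32)*1000)
            print(i,st[i],Q.mean(0).round(4),np.array(r[0]).round(1),np.array(r[1]).round(1),round(r[2],1),np.median(Q[:,2]),p[l==i].mean(0).round())
    # heights along lathe
    L=(W[...,2]>.06)&(W[...,0]>.35)&(W[...,0]<.75)&(abs(W[...,1])<.35)
    k,l,st,c=cv2.connectedComponentsWithStats(L.astype(np.uint8))
    for i in range(1,k):
        if st[i,4]>60:
            Q=W[l==i]; print('H',st[i],Q.mean(0).round(4),Q.min(0).round(3),Q.max(0).round(3))
p=np.load("top0rgb.npy")
a=cv2.resize(p[150:300,180:440],None,fx=3,fy=3,interpolation=cv2.INTER_CUBIC)
cv2.imwrite("pics/crop_top.png",a[:,:,::-1])
p=np.load("scene0rgb.npy")
a=cv2.resize(p[190:360,190:500],None,fx=2.5,fy=2.5,interpolation=cv2.INTER_CUBIC)
cv2.imwrite("pics/crop_scene.png",a[:,:,::-1])
E
```

```text
top bench z -0.0006950923503659112
3 [ 92 127  54  94 287] [0.6862 0.6196 0.0286] [684.6 620. ] [135.  303.3] 70.9 0.028482413379762317 [72. 19. 15.]
39 [ 64 171  11  45 150] [0.6416 0.8095 0.029 ] [643.3 809.8] [135.3   7.6] 11.5 0.029477424410317976 [74. 19. 15.]
40 [213 170  35  41 405] [0.6645 0.3269 0.0252] [665.1 327.4] [ 28.6 139.6] 52.6 0.025315686673518023 [ 45. 116.  52.]
186 [191 224  47  24 408] [0.5242 0.373  0.0253] [525.  372.1] [ 28.2 140. ] 19.8 0.02517649904641539 [92. 60. 37.]
187 [451 237  48  11 417] [ 0.5203 -0.4132  0.0253] [ 520.6 -413.7] [141.6  27.9] 88.6 0.025237780245045416 [179. 132.  85.]
193 [204 259  25  47 421] [0.3857 0.3628 0.0253] [387.  363.4] [ 29.2 140.3] 71.7 0.02543407927115382 [ 48. 118.  55.]
202 [134 274  47  30 433] [0.3635 0.5363 0.0254] [363.  537.5] [ 27.5 141.3] 27.7 0.025376228772942877 [194. 159.  14.]
H [ 269  163   53   55 2298] [0.6496 0.1326 0.1378] [0.445 0.054 0.06 ] [0.736 0.199 1.46 ]
H [362 189  43  34 831] [ 0.6195 -0.1275  0.1153] [ 0.445 -0.182  0.06 ] [0.67 0.07 1.46]
H [331 192   5  18  88] [0.6265 0.0192 0.1058] [0.445
[... 1666 characters left out ...]
3] [ 0.375 -0.239  0.06 ] [ 0.484 -0.162  0.097]
H [300 178  20  36 575] [ 0.436  -0.0258  0.1112] [ 0.403 -0.055  0.06 ] [ 0.454 -0.004  0.155]
H [375 210  29  31 514] [0.4391 0.1816 0.0819] [0.405 0.148 0.06 ] [0.477 0.216 0.103]
H [ 219  220   46   55 1134] [ 0.6369 -0.1345  0.1093] [ 0.572 -0.183  0.06 ] [ 0.675 -0.075  0.144]
H [285 231  36  19 279] [ 0.5537 -0.005   0.0936] [ 0.542 -0.051  0.06 ] [0.56  0.039 0.11 ]
H [261 249  12  26 190] [ 0.6348 -0.069   0.0848] [ 0.604 -0.078  0.06 ] [ 0.66  -0.062  0.106]
H [ 309  249   75   80 3926] [0.6701 0.1374 0.1263] [0.584 0.057 0.06 ] [0.742 0.199 0.16 ]
H [297 258  12  27 180] [0.6349 0.0205 0.0849] [0.602 0.012 0.06 ] [0.66  0.026 0.103]
```

View pics/crop_top.png

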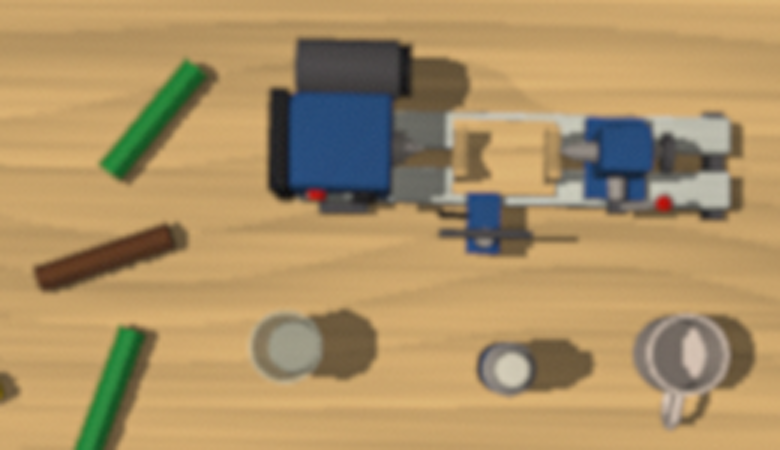

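View pics/crop_scene.png

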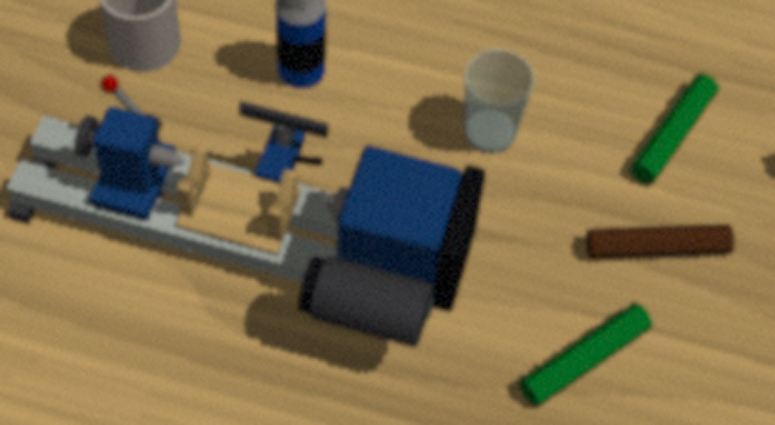

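The bar at top (216,236) / scene (454,286) is plain dark brown octagonal stock and is the dark_blank, 28 x 140 mm at (0.525, 0.372). The tail point stands close to the near rest (crop 568,150), so the tailstock has to go back first. Next I'll measure the lathe and tailstock.

```bash
python3 - <<'E'
from h import *
for n in ["top","scene"]:
    d=np.load(n+"0.npy"); p=np.load(n+"0rgb.npy").astype(int); W=cloud(n,d); ok=(d>0)&(d<2)
    X,Y,Z=W[...,0],W[...,1],W[...,2]
    roi=ok&(X>.53)&(X<.75)&(Y>-.3)&(Y<.25)
    hsv=cv2.cvtColor(p.astype(np.uint8),cv2.COLOR_RGB2HSV)
    def rect(m,name):
        k,l,st,c=cv2.connectedComponentsWithStats(m.astype(np.uint8)); 
        if k<2: return
        i=1+np.argmax(st[1:,4]); Q=W[l==i]; r=cv2.minAreaRect(Q[:,:2].astype(np.float32)*1000)
        print(n,name,len(Q),np.array(r[0]).round(1),np.array(r[1]).round(1),round(r[2],1),'z',np.median(Q[:,2]).round(4),'min',Q.min(0).round(3),'max',Q.max(0).round(3))
    rect(roi&(Z>.14)&(Z<.165)&(Y>.04),'headtop')
    rect(roi&(Z>.125)&(Z<.145)&(Y<-.05),'tailtop')
    rect(roi&(Z>.036)&(Z<.052),'rails')
    rect(roi&(Z>.085)&(Z<.112)&(Y<.05)&(Y>.0)&(X>.59),'rest+')
    rect(roi&(Z>.085)&(Z<.112)&(Y<-.05)&(Y>-.085)&(X>.59),'rest-')
    rect(roi&(Z>.085)&(Z<.112)&(X<.58)&(Y>-.06),'toolrest')
    red=roi&(hsv[...,1]>170)&((hsv[...,0]<8)|(hsv[...,0]>172))&(Y<-.05)&(p[...,0]>90)
    print('red',red.sum(),np.median(W[red],0).round(4), W[red].max(0).round(3), np.argwhere(red).mean(0))
    # rail edges: for y bins
    m=roi&(Z>.036)&(Z<.052)
    for a in np.arange(-.26,.05,.03):
        q=X[m&(Y>a)&(Y<a+.03)]
        if len(q)>5: print(round(a+.015,3),len(q),np.percentile(q,[1,99]).round(4),end=' | ')
    print()
E
```

```text
top headtop 1356 [631.  141.4] [ 95.1 113.6] 1.1 z 0.1492 min [0.582 0.084 0.14 ] max [0.678 0.199 0.164]
top tailtop 279 [ 628.8 -134.9] [42.7 48.9] 0.7 z 0.1364 min [ 0.607 -0.159  0.126] max [ 0.65  -0.111  0.143]
top rails 1278 [628.9 -21.1] [211.2  93.1] 89.9 z 0.046 min [ 0.582 -0.127  0.036] max [0.676 0.085 0.052]
top rest+ 35 [616.8  18.6] [11.8 21.6] 89.4 z 0.094 min [0.606 0.013 0.086] max [0.628 0.024 0.101]
top rest- 74 [629.9 -74.6] [17.9 49.9] 86.7 z 0.0934 min [ 0.605 -0.083  0.086] max [ 0.655 -0.065  0.11 ]
top toolrest 116 [548.2  -6.6] [14.5 88.6] 2.4 z 0.1024 min [ 0.541 -0.051  0.085] max [0.556 0.038 0.111]
red 19 [ 0.5775 -0.1702  0.1321] [ 0.583 -0.165  0.138] [217.94736842 400.84210526]
-0.245 160 [0.5843 0.6744] | -0.215 234 [0.5862 0.6746] | -0.185 145 [0.5903 0.6738] | -0.155 12 [0.5886 0.6673] | -0.125 13 [0.5847 0.6006] | -0.095 190 [0.5848 0.6749] | -0.065 173 [0.5848 0.6742] | -0.035 238 [0.5859 0.6738] | -0.005 188 [0.5632 0.6734] | 0.025 164 [0.584  0.6728] | 0.055 231 [0.5851 0.675 ] | 
scene headtop 1822 [632.9 141.4] [ 98.1 115.3] 0.0 z 0.1493 mi
[... 269 characters left out ...]
scene rest+ 51 [616.2  19.3] [27.4 11.9] 3.4 z 0.0936 min [0.602 0.013 0.086] max [0.63  0.026 0.103]
scene rest- 57 [616.1 -70.1] [23.7 12.9] 0.9 z 0.0929 min [ 0.604 -0.077  0.085] max [ 0.628 -0.064  0.103]
scene toolrest 229 [552.3  -6. ] [13.6 89.6] 0.7 z 0.1 min [ 0.545 -0.051  0.085] max [0.559 0.039 0.11 ]
red 28 [ 0.5838 -0.1686  0.132 ] [ 0.592 -0.163  0.138] [223.  233.5]
-0.245 205 [0.5889 0.6781] | -0.215 270 [0.5875 0.6777] | -0.185 188 [0.6148 0.6787] | -0.155 58 [0.6621 0.6792] | -0.125 58 [0.6687 0.6781] | -0.095 220 [0.5878 0.6776] | -0.065 236 [0.5872 0.6772] | -0.035 338 [0.5856 0.677 ] | -0.005 298 [0.5714 0.6777] | 0.025 250 [0.5563 0.6781] | 0.055 225 [0.5868 0.6762] |
```

Lathe frame: no measurable yaw, origin about (0.631, -0.026). The tail point is at lathe y of about -0.0485 (joint about 0.064), so it must slide back about 50 mm. I'll grip the top of the tailstock body. First I turn the tool so the jaws open along world x.

>>> arm_command(
  commands=[
    {"translation": [0,0,0],"dr": [0,0,-1],"jaw": 0},
    {"translation": [0,0,0],"dr": [0,0,-1],"jaw": 0},
    {"translation": [0,0,0],"dr": [0,0,-1],"jaw": 0},
    {"translation": [0,0,0],"dr": [0,0,-1],"jaw": 0},
    {"translation": [0,0,0],"dr": [0,0,-1],"jaw": 0},
    {"translation": [0,0,0],"dr": [0,0,-1],"jaw": 0},
    {"translation": [0,0,0],"dr": [0,0,-1],"jaw": 0},
    {"translation": [0,0,0],"dr": [0,0,-1],"jaw": 0},
    {"translation": [0,0,0],"dr": [0,0,-1],"jaw": 0},
    {"translation": [0,0,0],"dr": [0,0,-1],"jaw": 0},
    {"translation": [0,0,0],"dr": [0,0,-1],"jaw": 0},
    {"translation": [0,0,0],"dr": [0,0,-1],"jaw": 0},
  ],
)

```text
time_s: 1.1
position: [0.1792, -0.5983, 0.23]
tcp_rot: [[0.018, 1.0, -0.0], [1.0, -0.018, 0.001], [0.001, -0.0, -1.0]]
force: [0.1, -0.4, -0.4]
opening: 0.999
```

>>> arm_command(
  commands=[
    {"translation": [0.6,0.6,0],"dr": [0,0,-0.22],"jaw": 0},
    {"translation": [1,0.95,0],"dr": [0,0,0],"jaw": 0},
    {"translation": [1,0.95,0],"dr": [0,0,0],"jaw": 0},
    {"translation": [1,0.95,0],"dr": [0,0,0],"jaw": 0},
    {"translation": [1,0.95,0],"dr": [0,0,0],"jaw": 0},
    {"translation": [1,0.95,0],"dr": [0,0,0],"jaw": 0},
    {"translation": [1,0.95,0],"dr": [0,0,0],"jaw": 0},
    {"translation": [1,0.95,0],"dr": [0,0,0],"jaw": 0},
    {"translation": [1,0.95,0],"dr": [0,0,0],"jaw": 0},
    {"translation": [1,0.95,0],"dr": [0,0,0],"jaw": 0},
    {"translation": [1,0.95,0],"dr": [0,0,0],"jaw": 0},
    {"translation": [1,0.95,0],"dr": [0,0,0],"jaw": 0},
  ],
)

```text
time_s: 2.1
position: [0.4566, -0.3075, 0.2302]
tcp_rot: [[0.0, 1.0, -0.001], [1.0, -0.0, 0.001], [0.001, -0.001, -1.0]]
force: [0.5, -0.8, -0.1]
opening: 0.999
```

>>> arm_command(
  commands=[
    {"translation": [1,0.95,0],"dr": [0,0,0],"jaw": 0},
    {"translation": [1,0.95,0],"dr": [0,0,0],"jaw": 0},
    {"translation": [1,0.95,0],"dr": [0,0,0],"jaw": 0},
    {"translation": [1,0.95,0],"dr": [0,0,0],"jaw": 0},
    {"translation": [1,0.95,0],"dr": [0,0,0],"jaw": 0},
    {"translation": [0.5,0.9,0],"dr": [0,0,0],"jaw": 0},
    {"translation": [0,0.3,0],"dr": [0,0,0],"jaw": 0},
    {"translation": [0,0,0],"dr": [0,0,0],"jaw": 0},
  ],
)

```text
time_s: 2.77
position: [0.6062, -0.171, 0.23]
tcp_rot: [[-0.002, 1.0, 0.0], [1.0, 0.002, -0.001], [-0.001, 0.0, -1.0]]
force: [-0.2, -0.3, -0.1]
opening: 0.998
```

```bash
python3 - <<'E'
from h import *
s=read_state(); print(s['time_s'],s['position'],s['tcp_rot'],s['joint_positions'],s['force'])
p,d=capture("wrist"); cv2.imwrite("pics/w1.png",p[:,:,::-1]); np.save("w1d.npy",d);np.save("w1.npy",p); np.savez("w1s.npz",p=s['position'],R=s['tcp_rot'])
E
```

```text
2.7667 [ 0.60620847 -0.17098664  0.23001541] [[-2.45418431e-03  9.99996887e-01  4.50281842e-04]
 [ 9.99996830e-01  2.45443724e-03 -5.62028882e-04]
 [-5.63132321e-04  4.48901092e-04 -9.99999741e-01]] [-2.58933016e+01  3.06248704e+01  8.14080250e+01 -1.91023932e-02
  6.79298340e+01 -2.60267516e+01] [-0.15222876 -0.2653626  -0.14781459]
```

View pics/w1.png

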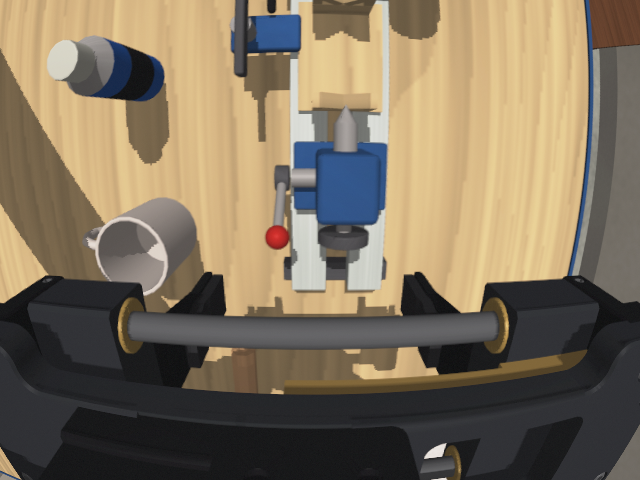

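The wrist view shows the tailstock body top at (350,188), its point at (346,108) and the knob at (277,237). I'll convert these with the depth.

```bash
cat >> h.py <<'E'
def wcloud(d,p,R):
    m=camera_model("wrist"); K=m["intrinsics"]; M=m["mount"]
    v,u=np.mgrid[0:480,0:640]; x=u-K[0,2]; y=v-K[1,2]; r=np.hypot(x,y)+1e-9; th=r/K[0,0]
    t=np.tan(np.minimum(th,1.5)); P=np.stack([x/r*t*d,y/r*t*d,d],-1)
    P=P@M[:3,:3].T+M[:3,3]
    return P@np.asarray(R).T+p
E
python3 - <<'E'
from h import *
s=np.load("w1s.npz"); d=np.load("w1d.npy"); W=wcloud(d,s['p'],s['R'])
for n,(u,v) in dict(body=(350,185),point=(346,110),quill=(346,135),bl=(318,185),br=(378,185),bench=(450,150),knob=(277,237),rest=(345,100),toolrest=(242,30),railL=(293,150),railR=(383,260),front=(350,150)).items(): print(n,W[v,u].round(4))
X,Y,Z=W[...,0],W[...,1],W[...,2]
m=(Z>.128)&(Z<.146)&(X>.6)&(X<.67)&(Y>-.2)&(Y<-.1)
Q=W[m].astype(np.float32); print('body',np.percentile(Q,[1,99],axis=0).round(4),len(Q))
m=(Z>.04)&(Z<.052)&(X>.57)&(X<.69)&(Y>-.1)&(Y<-.08)
Q=W[m]; print('rails',np.percentile(Q,[1,99],axis=0).round(4))
m=(Z>.09)&(Z<.103)&(X>.57)&(X<.69)&(Y>-.082)&(Y<-.05)
Q=W[m]; print('rest',np.percentile(Q,[1,99],axis=0).round(4),len(Q))
m=(Z>.1)&(Z<.118)&(X>.6)&(X<.66)&(Y>-.15)&(Y<-.05); m[:,:330]=0; m[:,362:]=0
Q=W[m]; print('quill',np.percentile(Q,[1,99],axis=0).round(4),len(Q))
E
```

```text
body [ 0.6305 -0.132   0.1386]
point [ 0.6298 -0.0805  0.1077]
quill [ 0.6294 -0.099   0.1141]
bl [ 0.6091 -0.1326  0.1359]
br [ 0.6498 -0.132   0.137 ]
bench [ 0.7526 -0.1123  0.001 ]
knob [ 0.5805 -0.1694  0.1351]
rest [ 0.6312 -0.071   0.0827]
toolrest [ 0.5523 -0.0169  0.1049]
railL [ 0.5876 -0.1142  0.0444]
railR [ 0.6816 -0.2321  0.0124]
front [ 0.6326 -0.11    0.1127]
body [[ 0.6085 -0.1595  0.1298]
 [ 0.6512 -0.1108  0.1396]] 4545
rails [[ 0.5858 -0.0996  0.0432]
 [ 0.6742 -0.0803  0.0468]]
rest [[ 0.6048 -0.0779  0.0903]
 [ 0.6545 -0.066   0.1008]] 718
quill [[ 0.621  -0.1106  0.1044]
 [ 0.639  -0.0783  0.117 ]] 914
```

>>> arm_command(
  commands=[
    {"translation": [0.9,0.5,0],"dr": [0,0,0],"jaw": 0},
    {"translation": [0.9,0.45,0],"dr": [0,0,0],"jaw": 0},
    {"translation": [0,0,0.5],"dr": [0,0,0],"jaw": 0},
    {"translation": [0,0,0.8],"dr": [0,0,0],"jaw": 0},
    {"translation": [0,0,0.8],"dr": [0,0,0],"jaw": 0},
    {"translation": [0,0,0.8],"dr": [0,0,0],"jaw": 0},
    {"translation": [0,0,0.8],"dr": [0,0,0],"jaw": 0},
    {"translation": [0,0,0.5],"dr": [0,0,0],"jaw": 0},
    {"translation": [0,0,0.2],"dr": [0,0,0],"jaw": 0},
    {"translation": [0,0,0],"dr": [0,0,0],"jaw": 0},
  ],
)

```text
time_s: 3.65
position: [0.6269, -0.1274, 0.1193]
tcp_rot: [[0.002, 1.0, -0.003], [1.0, -0.002, 0.001], [0.001, -0.003, -1.0]]
force: [-0.7, -0.1, 0.6]
opening: 1.001
```

>>> arm_command(
  commands=[
    {"translation": [0,0.13,0],"dr": [0,0,0],"jaw": 1},
    {"translation": [0,0,0],"dr": [0,0,0],"jaw": 1},
    {"translation": [0,0,0],"dr": [0,0,0],"jaw": 1},
    {"translation": [0,0,0],"dr": [0,0,0],"jaw": 1},
    {"translation": [0,0,0],"dr": [0,0,0],"jaw": 1},
    {"translation": [0,0,0],"dr": [0,0,0],"jaw": 1},
  ],
)

```text
time_s: 4.15
position: [0.6319, -0.1266, 0.121]
tcp_rot: [[0.0, 1.0, 0.001], [1.0, -0.0, -0.0], [-0.0, 0.001, -1.0]]
force: [-1.0, -0.1, 0.5]
opening: 0.633
```

>>> arm_command(
  commands=[
    {"translation": [0,0,0],"dr": [0,0,0],"jaw": 1},
    {"translation": [0,0,0],"dr": [0,0,0],"jaw": 1},
    {"translation": [0,0,0],"dr": [0,0,0],"jaw": 1},
    {"translation": [0,0,0],"dr": [0,0,0],"jaw": 1},
  ],
)

```text
time_s: 4.48
position: [0.6306, -0.1266, 0.1206]
tcp_rot: [[-0.0, 1.0, -0.002], [1.0, 0.0, 0.0], [0.0, -0.002, -1.0]]
force: [-3.4, 0.7, 4.0]
opening: 0.501
```

The opening is 0.50 (44 mm), so the body is gripped. Sliding back 50 mm.

>>> arm_command(
  commands=[
    {"translation": [-0.2,0,0],"dr": [0,0,0],"jaw": 1},
    {"translation": [-0.3,0,0],"dr": [0,0,0],"jaw": 1},
    {"translation": [-0.3,0,0],"dr": [0,0,0],"jaw": 1},
    {"translation": [-0.3,0,0],"dr": [0,0,0],"jaw": 1},
    {"translation": [-0.3,0,0],"dr": [0,0,0],"jaw": 1},
    {"translation": [-0.3,0,0],"dr": [0,0,0],"jaw": 1},
    {"translation": [-0.3,0,0],"dr": [0,0,0],"jaw": 1},
    {"translation": [0,0,0],"dr": [0,0,0],"jaw": 1},
  ],
)

```text
time_s: 5.15
position: [0.6306, -0.1767, 0.1206]
tcp_rot: [[0.0, 1.0, -0.002], [1.0, -0.0, 0.001], [0.001, -0.002, -1.0]]
force: [-4.0, 1.1, 5.5]
opening: 0.501
```

>>> arm_command(
  commands=[
    {"translation": [0,0,0],"dr": [0,0,0],"jaw": 0},
    {"translation": [0,0,0],"dr": [0,0,0],"jaw": 0},
    {"translation": [0,0,0],"dr": [0,0,0],"jaw": 0},
    {"translation": [0,0,0],"dr": [0,0,0],"jaw": 0},
    {"translation": [0,0,-0.5],"dr": [0,0,0],"jaw": 0},
    {"translation": [0,0,-1],"dr": [0,0,0],"jaw": 0},
    {"translation": [0,0,-1],"dr": [0,0,0],"jaw": 0},
    {"translation": [0,0,-1],"dr": [0,0,0],"jaw": 0},
    {"translation": [0,0,-1],"dr": [0,0,0],"jaw": 0},
    {"translation": [0,0,-0.5],"dr": [0,0,0],"jaw": 0},
    {"translation": [0,0,0],"dr": [0,0,0],"jaw": 0},
  ],
)

```text
time_s: 6.07
position: [0.6343, -0.1777, 0.2508]
tcp_rot: [[0.0, 1.0, 0.009], [1.0, -0.0, -0.004], [-0.004, 0.009, -1.0]]
force: [1.6, -0.6, 0.7]
opening: 0.998
```

```bash
python3 - <<'E'
from h import *
p,d=capture("top"); W=cloud("top",d); cv2.imwrite("pics/top1.png",cv2.resize(p[150:300,180:520],None,fx=2.3,fy=2.3)[:,:,::-1])
E
```

```text
(no output)
```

View pics/top1.png

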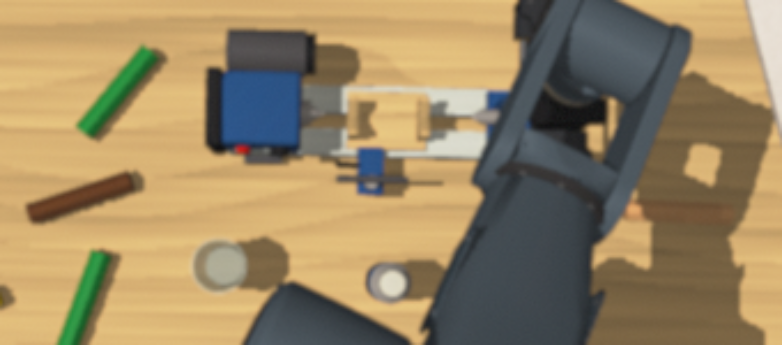

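The tail point stands well back at crop (475,115). Now I move over the dark blank.

>>> arm_command(
  commands=[
    {"translation": [0.6,-0.1,0],"dr": [0,0,0],"jaw": 0},
    {"translation": [1,-0.2,0],"dr": [0,0,0],"jaw": 0},
    {"translation": [1,-0.2,0],"dr": [0,0,0],"jaw": 0},
    {"translation": [1,-0.2,0],"dr": [0,0,0],"jaw": 0},
    {"translation": [1,-0.2,0],"dr": [0,0,0],"jaw": 0},
    {"translation": [1,-0.2,0],"dr": [0,0,0],"jaw": 0},
    {"translation": [1,-0.2,0],"dr": [0,0,0],"jaw": 0},
    {"translation": [1,-0.2,0],"dr": [0,0,0],"jaw": 0},
    {"translation": [1,-0.2,0],"dr": [0,0,0],"jaw": 0},
    {"translation": [1,-0.2,0],"dr": [0,0,0],"jaw": 0},
    {"translation": [1,-0.2,0],"dr": [0,0,0],"jaw": 0},
    {"translation": [1,-0.2,0],"dr": [0,0,0],"jaw": 0},
  ],
)

```text
time_s: 7.12
position: [0.5719, 0.1155, 0.2436]
tcp_rot: [[-0.0, 1.0, -0.004], [1.0, 0.0, 0.0], [0.0, -0.004, -1.0]]
force: [0.1, 0.6, 0.8]
opening: 1.002
```

>>> arm_command(
  commands=[
    {"translation": [1,-0.2,0],"dr": [0,0,0],"jaw": 0},
    {"translation": [1,-0.2,0],"dr": [0,0,0],"jaw": 0},
    {"translation": [1,-0.2,0],"dr": [0,0,0],"jaw": 0},
    {"translation": [1,-0.2,0],"dr": [0,0,0],"jaw": 0},
    {"translation": [1,-0.2,0],"dr": [0,0,0],"jaw": 0},
    {"translation": [1,-0.2,0],"dr": [0,0,0],"jaw": 0},
    {"translation": [1,-0.2,0],"dr": [0,0,0],"jaw": 0},
    {"translation": [0,0,0],"dr": [0,0,-0.8],"jaw": 0},
    {"translation": [0,0,0],"dr": [0,0,-0.8],"jaw": 0},
    {"translation": [0,0,0],"dr": [0,0,-0.8],"jaw": 0},
    {"translation": [0,0,0],"dr": [0,0,-0.8],"jaw": 0},
    {"translation": [0,0,0],"dr": [0,0,0],"jaw": 0},
  ],
)

```text
time_s: 8.12
position: [0.5372, 0.2888, 0.2436]
tcp_rot: [[-0.331, 0.944, -0.004], [0.944, 0.331, -0.001], [0.001, -0.005, -1.0]]
force: [0.7, 0.1, 0.6]
opening: 1.0
```

```bash
cat > look.py <<'E'
from h import *
import sys
n=sys.argv[1]
s=read_state(); print(s['time_s'],s['position'].round(4),s['tcp_rot'].round(4).tolist(),s['joint_positions'].round(1))
p,d=capture("wrist"); cv2.imwrite(f"pics/{n}.png",p[:,:,::-1]); np.save(n+"d.npy",d);np.save(n+".npy",p); np.savez(n+"s.npz",p=s['position'],R=s['tcp_rot'])
E
python3 look.py w2; python3 - <<'E'
from h import *
s=np.load("w2s.npz"); d=np.load("w2d.npy"); W=wcloud(d,s['p'],s['R']); p=np.load("w2.npy").astype(int)
X,Y,Z=W[...,0],W[...,1],W[...,2]
for zl in [(.024,.034),(.015,.034)]:
    m=(Z>zl[0])&(Z<zl[1])&(X>.43)&(X<.62)&(Y>.28)&(Y<.46)&(p[...,0]>1.25*p[...,1])
    k,l,st,c=cv2.connectedComponentsWithStats(m.astype(np.uint8)); i=1+np.argmax(st[1:,4]); Q=W[l==i]
    r=cv2.minAreaRect(Q[:,:2].astype(np.float32)*1000); print(st[i],r,np.median(Q[:,2]),Q.mean(0))
E
```

```text
8.1167 [0.5372 0.2888 0.2436] [[-0.3307, 0.9437, -0.0044], [0.9437, 0.3307, -0.001], [0.0005, -0.0045, -1.0]] [17.8 28.3 83.3  0.  68.6 -1.5]
[ 319   54   24  139 2723] ((525.0850219726562, 372.03704833984375), (22.594053268432617, 139.81378173828125), 19.900482177734375) 0.027561648936732158 [0.52491254 0.37204636 0.02728205]
[ 317   54   28  139 3779] ((525.117431640625, 372.077880859375), (27.492904663085938, 139.80276489257812), 19.667850494384766) 0.026810417305029727 [0.52479989 0.37243228 0.02578537]
```

View pics/w2.png

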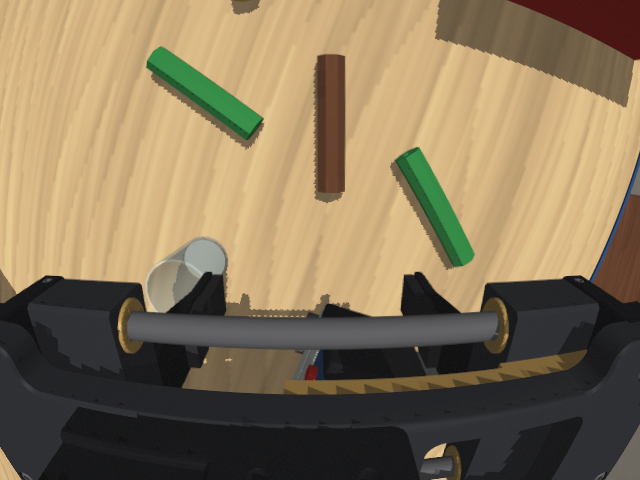

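The wrist view shows the dark blank upright at (331,123), lined up with the jaws. It is at (0.525, 0.372), heading 109.8°.

>>> arm_command(
  commands=[
    {"translation": [0.6,0.16,0],"dr": [0,0,-0.08],"jaw": 0},
    {"translation": [0.9,0.16,0],"dr": [0,0,0],"jaw": 0},
    {"translation": [0.9,0.16,0.3],"dr": [0,0,0],"jaw": 0},
    {"translation": [0.9,0.16,0.8],"dr": [0,0,0],"jaw": 0},
    {"translation": [0,0,1],"dr": [0,0,0],"jaw": 0},
    {"translation": [0,0,1],"dr": [0,0,0],"jaw": 0},
    {"translation": [0,0,1],"dr": [0,0,0],"jaw": 0},
    {"translation": [0,0,1],"dr": [0,0,0],"jaw": 0},
    {"translation": [0,0,1],"dr": [0,0,0],"jaw": 0},
    {"translation": [0,0,1],"dr": [0,0,0],"jaw": 0},
    {"translation": [0,0,0],"dr": [0,0,0],"jaw": 0},
    {"translation": [0,0,0],"dr": [0,0,0],"jaw": 0},
  ],
)

```text
time_s: 9.17
position: [0.5252, 0.3716, 0.0664]
tcp_rot: [[-0.336, 0.942, -0.004], [0.942, 0.336, -0.001], [-0.0, -0.004, -1.0]]
force: [0.4, 0.1, 0.6]
opening: 1.0
```

>>> arm_command(
  commands=[
    {"translation": [0,0,0.5],"dr": [0,0,0],"jaw": 0},
    {"translation": [0,0,0.6],"dr": [0,0,0],"jaw": 0},
    {"translation": [0,0,0.6],"dr": [0,0,0],"jaw": 0},
    {"translation": [0,0,0.4],"dr": [0,0,0],"jaw": 0},
    {"translation": [0,0,0.1],"dr": [0,0,0],"jaw": 0},
    {"translation": [0,0,0],"dr": [0,0,0],"jaw": 0},
    {"translation": [0,0,0],"dr": [0,0,0],"jaw": 0},
  ],
)

```text
time_s: 9.75
position: [0.5274, 0.3718, 0.0138]
tcp_rot: [[-0.336, 0.942, 0.001], [0.942, 0.336, 0.001], [0.0, 0.002, -1.0]]
force: [0.1, 0.1, -0.1]
opening: 0.999
```

>>> arm_command(
  commands=[
    {"translation": [0,-0.05,0.1],"dr": [0,0,0],"jaw": 0},
    {"translation": [0,0,0],"dr": [0,0,0],"jaw": 1},
    {"translation": [0,0,0],"dr": [0,0,0],"jaw": 1},
    {"translation": [0,0,0],"dr": [0,0,0],"jaw": 1},
    {"translation": [0,0,0],"dr": [0,0,0],"jaw": 1},
    {"translation": [0,0,0],"dr": [0,0,0],"jaw": 1},
    {"translation": [0,0,0],"dr": [0,0,0],"jaw": 1},
    {"translation": [0,0,0],"dr": [0,0,0],"jaw": 1},
    {"translation": [0,0,0],"dr": [0,0,0],"jaw": 1},
    {"translation": [0,0,0],"dr": [0,0,0],"jaw": 1},
    {"translation": [0,0,0],"dr": [0,0,0],"jaw": 1},
  ],
)

```text
time_s: 10.67
position: [0.5256, 0.371, 0.0105]
tcp_rot: [[-0.337, 0.942, 0.0], [0.942, 0.337, 0.0], [0.0, 0.0, -1.0]]
force: [-0.8, 0.4, 0.0]
opening: 0.325
```

>>> arm_command(
  commands=[
    {"translation": [0,0,0],"dr": [0,0,0],"jaw": 1},
    {"translation": [0,0,-0.3],"dr": [0,0,0],"jaw": 1},
    {"translation": [0,0,-0.8],"dr": [0,0,0],"jaw": 1},
    {"translation": [0,0,-1],"dr": [0,0,0],"jaw": 1},
    {"translation": [0,0,-1],"dr": [0,0,0],"jaw": 1},
    {"translation": [0,0,-1],"dr": [0,0,0],"jaw": 1},
    {"translation": [0,0,-1],"dr": [0,0,0],"jaw": 1},
    {"translation": [0,0,-1],"dr": [0,0,0],"jaw": 1},
    {"translation": [0,0,-1],"dr": [0,0,0],"jaw": 1},
    {"translation": [0,0,-1],"dr": [0,0,0],"jaw": 1},
    {"translation": [0,0,-0.6],"dr": [0,0,0],"jaw": 1},
    {"translation": [0,0,0],"dr": [0,0,0],"jaw": 1},
  ],
)

```text
time_s: 11.67
position: [0.5276, 0.3721, 0.2329]
tcp_rot: [[-0.337, 0.942, 0.008], [0.942, 0.337, 0.004], [0.001, 0.009, -1.0]]
force: [1.4, -0.8, -0.6]
opening: 0.319
```

>>> arm_command(
  commands=[
    {"translation": [0,0,0],"dr": [0,0,0.8],"jaw": 1},
    {"translation": [0,0,0],"dr": [0,0,0.9],"jaw": 1},
    {"translation": [0,0,0],"dr": [0,0,0.9],"jaw": 1},
    {"translation": [0,0,0],"dr": [0,0,0.68],"jaw": 1},
    {"translation": [0,0,0],"dr": [0,0,0],"jaw": 1},
    {"translation": [0,0,0],"dr": [0,0,0],"jaw": 1},
  ],
)

```text
time_s: 12.17
position: [0.5249, 0.3706, 0.2269]
tcp_rot: [[-0.002, 1.0, -0.002], [1.0, 0.002, -0.001], [-0.001, -0.002, -1.0]]
force: [-0.1, 0.2, -1.3]
opening: 0.318
```

>>> arm_command(
  commands=[
    {"translation": [-0.5,0.15,0],"dr": [0,0,0],"jaw": 1},
    {"translation": [-0.9,0.25,0],"dr": [0,0,0],"jaw": 1},
    {"translation": [-1,0.26,0],"dr": [0,0,0],"jaw": 1},
    {"translation": [-1,0.26,0],"dr": [0,0,0],"jaw": 1},
    {"translation": [-1,0.26,0],"dr": [0,0,0],"jaw": 1},
    {"translation": [-1,0.26,0],"dr": [0,0,0],"jaw": 1},
    {"translation": [-1,0.26,0],"dr": [0,0,0],"jaw": 1},
    {"translation": [-1,0.26,0],"dr": [0,0,0],"jaw": 1},
    {"translation": [-1,0.26,0],"dr": [0,0,0],"jaw": 1},
    {"translation": [-1,0.26,0],"dr": [0,0,0],"jaw": 1},
    {"translation": [-1,0.26,0],"dr": [0,0,0],"jaw": 1},
    {"translation": [-1,0.26,0],"dr": [0,0,0],"jaw": 1},
  ],
)

```text
time_s: 13.17
position: [0.6004, 0.0836, 0.2278]
tcp_rot: [[-0.001, 1.0, -0.001], [1.0, 0.001, -0.0], [-0.0, -0.001, -1.0]]
force: [-0.0, 0.2, -1.6]
opening: 0.318
```

>>> arm_command(
  commands=[
    {"translation": [-1,0.26,0],"dr": [0,0,0],"jaw": 1},
    {"translation": [-1,0.26,0],"dr": [0,0,0],"jaw": 1},
    {"translation": [-1,0.26,0],"dr": [0,0,0],"jaw": 1},
    {"translation": [-1,0.26,0],"dr": [0,0,0],"jaw": 1},
    {"translation": [-0.5,0.1,0],"dr": [0,0,0],"jaw": 1},
    {"translation": [0,0,0],"dr": [0,0,0],"jaw": 1},
    {"translation": [0,0,0],"dr": [0,0,0],"jaw": 1},
  ],
)

```text
time_s: 13.75
position: [0.6284, -0.0269, 0.2277]
tcp_rot: [[0.002, 1.0, -0.001], [1.0, -0.002, 0.001], [0.001, -0.001, -1.0]]
force: [0.6, -0.2, 0.1]
opening: 0.315
```

```bash
python3 look.py w3; python3 - <<'E'
from h import *
p,d=capture("scene"); cv2.imwrite("pics/sc3.png",cv2.resize(p[150:350,180:480],None,fx=2.5,fy=2.5)[:,:,::-1])
E
```

```text
13.75 [ 0.6284 -0.0269  0.2277] [[0.0016, 1.0, -0.0012], [1.0, -0.0016, 0.0011], [0.0011, -0.0012, -1.0]] [-12.6  30.7  81.6   0.   67.7 -12.6]
```

View pics/w3.png

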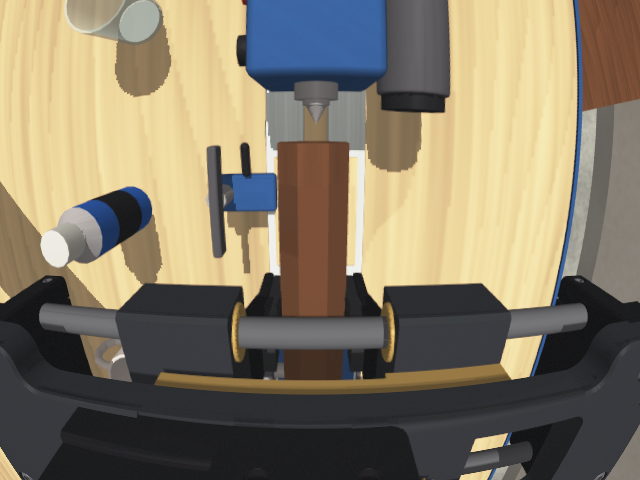

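View pics/sc3.png

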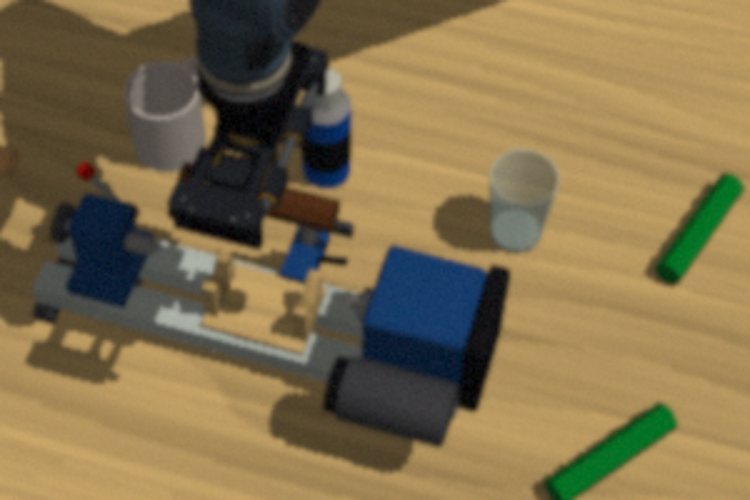

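```bash
python3 - <<'E'
from h import *
s=np.load("w3s.npz"); d=np.load("w3d.npy"); W=wcloud(d,s['p'],s['R'])
for v in [145,170,200,230,260,290]: print(v,W[v,314].round(4))
for n,(u,v) in dict(tip=(316,120),headtop=(316,60),hl=(290,40)).items(): print(n,W[v,u].round(4))
X,Y,Z=W[...,0],W[...,1],W[...,2]
m=(Z>.145)&(Z<.165)&(Y>.07)&(Y<.12); print(np.percentile(W[m],[1,99],axis=0).round(4))
m=(Z>.2)&(Y>.0)&(Y<.08)&(X>.6)&(X<.66); print('blank',np.percentile(W[m],[1,99],axis=0).round(4))
E
```

```text
145 [0.6284 0.0435 0.2459]
170 [0.6283 0.0342 0.2446]
200 [0.6283 0.023  0.2454]
230 [0.6283 0.0112 0.245 ]
260 [ 0.6283 -0.0009  0.2453]
290 [ 0.6283 -0.0138  0.2453]
tip [0.6301 0.0561 0.1073]
headtop [0.6299 0.093  0.15  ]
hl [0.6139 0.1063 0.1498]
[[0.587  0.0839 0.1456]
 [0.673  0.1196 0.1517]]
blank [[6.008e-01 2.000e-04 2.373e-01]
 [6.592e-01 4.940e-02 3.820e-01]]
```

The blank is level along the spindle axis and 1.7 mm short in x. Its end is about 9 mm clear of the headstock point. Lowering.

>>> arm_command(
  commands=[
    {"translation": [-0.06,0.06,0.3],"dr": [0,0,0],"jaw": 1},
    {"translation": [0,0,0.7],"dr": [0,0,0],"jaw": 1},
    {"translation": [0,0,0.8],"dr": [0,0,0],"jaw": 1},
    {"translation": [0,0,0.8],"dr": [0,0,0],"jaw": 1},
    {"translation": [0,0,0.8],"dr": [0,0,0],"jaw": 1},
    {"translation": [0,0,0.6],"dr": [0,0,0],"jaw": 1},
    {"translation": [0,0,0.4],"dr": [0,0,0],"jaw": 1},
    {"translation": [0,0,0.2],"dr": [0,0,0],"jaw": 1},
    {"translation": [0,0,0],"dr": [0,0,0],"jaw": 1},
    {"translation": [0,0,0],"dr": [0,0,0],"jaw": 1},
  ],
)

```text
time_s: 14.68
position: [0.6309, -0.0277, 0.1134]
tcp_rot: [[-0.0, 1.0, 0.001], [1.0, 0.0, -0.0], [-0.0, 0.001, -1.0]]
force: [0.8, -0.5, -0.8]
opening: 0.324
```

>>> arm_command(
  commands=[
    {"translation": [0,0,0.2],"dr": [0,0,0],"jaw": 1},
    {"translation": [0,0,0.2],"dr": [0,0,0],"jaw": 1},
    {"translation": [0,0,0.1],"dr": [0,0,0],"jaw": 1},
    {"translation": [0,0,0],"dr": [0,0,0],"jaw": 1},
  ],
)

```text
time_s: 15.02
position: [0.6301, -0.0281, 0.1001]
tcp_rot: [[0.0, 1.0, -0.001], [1.0, -0.0, 0.0], [0.0, -0.001, -1.0]]
force: [0.7, 0.4, 0.0]
opening: 0.32
```

>>> arm_command(
  commands=[
    {"translation": [0,0,0.06],"dr": [0,0,0],"jaw": 1},
    {"translation": [0,0,0.04],"dr": [0,0,0],"jaw": 1},
    {"translation": [0,0,0],"dr": [0,0,0],"jaw": 1},
  ],
)

```text
time_s: 15.27
position: [0.6307, -0.0282, 0.0985]
tcp_rot: [[0.0, 1.0, 0.001], [1.0, -0.0, -0.0], [-0.0, 0.001, -1.0]]
force: [-0.4, -0.1, 1.5]
opening: 0.321
```

Contact force has appeared at the cradle height. I release slowly, then rise.

>>> arm_command(
  commands=[
    {"translation": [0,0,0.02],"dr": [0,0,0],"jaw": 1},
    {"translation": [0,0,0],"dr": [0,0,0],"jaw": 0.5},
    {"translation": [0,0,0],"dr": [0,0,0],"jaw": 0.3},
    {"translation": [0,0,0],"dr": [0,0,0],"jaw": 0.3},
    {"translation": [0,0,0],"dr": [0,0,0],"jaw": 0.3},
    {"translation": [0,0,-0.4],"dr": [0,0,0],"jaw": 0.3},
    {"translation": [0,0,-0.8],"dr": [0,0,0],"jaw": 0.3},
    {"translation": [0,0,-1],"dr": [0,0,0],"jaw": 0},
    {"translation": [0,0,-1],"dr": [0,0,0],"jaw": 0},
    {"translation": [0,0,-1],"dr": [0,0,0],"jaw": 0},
    {"translation": [0,0,-0.6],"dr": [0,0,0],"jaw": 0},
    {"translation": [0,0,0],"dr": [0,0,0],"jaw": 0},
  ],
)

```text
time_s: 16.27
position: [0.6331, -0.0285, 0.2225]
tcp_rot: [[0.0, 1.0, 0.009], [1.0, -0.0, -0.002], [-0.002, 0.009, -1.0]]
force: [-0.5, -0.8, 0.2]
opening: 0.964
```

>>> arm_command(
  commands=[
    {"translation": [-0.6,0,0],"dr": [0,0,0],"jaw": 0},
    {"translation": [-1,0,0],"dr": [0,0,0],"jaw": 0},
    {"translation": [-1,0,0],"dr": [0,0,0],"jaw": 0},
    {"translation": [-1,0,0],"dr": [0,0,0],"jaw": 0},
    {"translation": [-1,0,0],"dr": [0,0,0],"jaw": 0},
    {"translation": [-1,0,0],"dr": [0,0,0],"jaw": 0},
    {"translation": [-0.5,0,0],"dr": [0,0,0],"jaw": 0},
    {"translation": [0,0,0],"dr": [0,0,0],"jaw": 0},
    {"translation": [0,0,0],"dr": [0,0,0],"jaw": 0},
  ],
)

```text
time_s: 17.02
position: [0.6295, -0.1808, 0.2162]
tcp_rot: [[0.002, 1.0, -0.002], [1.0, -0.002, 0.002], [0.002, -0.002, -1.0]]
force: [-0.9, -0.7, -0.0]
opening: 1.0
```

```bash
python3 look.py w4; python3 - <<'E'
from h import *
s=np.load("w4s.npz"); d=np.load("w4d.npy"); W=wcloud(d,s['p'],s['R']);X,Y,Z=W[...,0],W[...,1],W[...,2]
m=(Z>.108)&(Z<.125)&(Y>-.12)&(Y<.06)&(X>.6)&(X<.66); Q=W[m]; print('blank',len(Q),np.percentile(Q,[1,99],axis=0).round(4),np.median(Q,0)); print(cv2.minAreaRect(Q[:,:2].astype(np.float32)*1000))
m=(Z>.13)&(Z<.146)&(X>.6)&(X<.67)&(Y>-.25)&(Y<-.12)
print('body',np.percentile(W[m],[1,99],axis=0).round(4))
E
```

```text
17.0167 [ 0.6295 -0.1808  0.2162] [[0.0021, 1.0, -0.0023], [1.0, -0.0021, 0.0019], [0.0019, -0.0024, -1.0]] [-25.8  33.5  78.2   0.   68.5 -25.7]
blank 4648 [[ 0.6167 -0.0962  0.1082]
 [ 0.6436 -0.0122  0.1176]] [ 0.62989645 -0.0556634   0.11490156]
((630.1551513671875, -53.130924224853516), (28.403182983398438, 87.6993637084961), 0.06093430519104004)
body [[ 0.6089 -0.2086  0.132 ]
 [ 0.6513 -0.161   0.1395]]
```

View pics/w4.png

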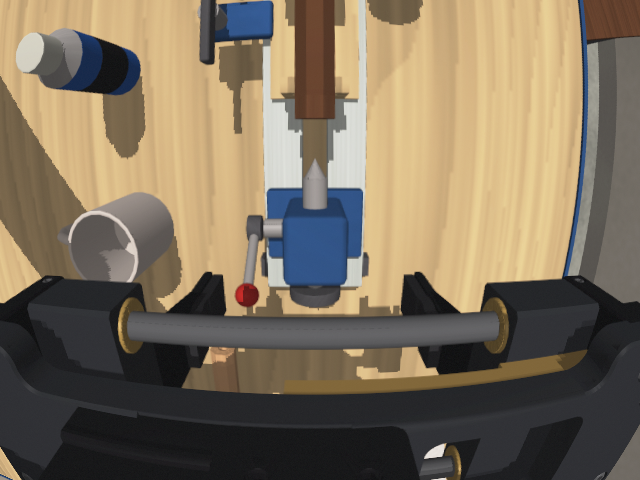

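The blank lies straight in the cradle (rear end at (315,118)), and the tail point is at (315,160), clear behind it. I'll grip the tailstock again and push it up.

>>> arm_command(
  commands=[
    {"translation": [0.2,0.02,0],"dr": [0,0,0],"jaw": 0},
    {"translation": [0,0,0.4],"dr": [0,0,0],"jaw": 0},
    {"translation": [0,0,0.8],"dr": [0,0,0],"jaw": 0},
    {"translation": [0,0,0.8],"dr": [0,0,0],"jaw": 0},
    {"translation": [0,0,0.8],"dr": [0,0,0],"jaw": 0},
    {"translation": [0,0,0.7],"dr": [0,0,0],"jaw": 0},
    {"translation": [0,0,0.3],"dr": [0,0,0],"jaw": 0},
    {"translation": [0,0,0],"dr": [0,0,0],"jaw": 0.3},
    {"translation": [0,0,0],"dr": [0,0,0],"jaw": 0.3},
  ],
)

```text
time_s: 17.82
position: [0.631, -0.1747, 0.1224]
tcp_rot: [[-0.001, 1.0, -0.0], [1.0, 0.001, 0.0], [0.0, -0.0, -1.0]]
force: [-0.2, -0.4, -0.1]
opening: 0.917
```

>>> arm_command(
  commands=[
    {"translation": [0,0,0.08],"dr": [0,0,0],"jaw": 1},
    {"translation": [0,0,0],"dr": [0,0,0],"jaw": 1},
    {"translation": [0,0,0],"dr": [0,0,0],"jaw": 1},
    {"translation": [0,0,0],"dr": [0,0,0],"jaw": 1},
    {"translation": [0,0,0],"dr": [0,0,0],"jaw": 1},
    {"translation": [0,0,0],"dr": [0,0,0],"jaw": 1},
    {"translation": [0,0,0],"dr": [0,0,0],"jaw": 1},
    {"translation": [0,0,0],"dr": [0,0,0],"jaw": 1},
    {"translation": [0,0,0],"dr": [0,0,0],"jaw": 1},
  ],
)

```text
time_s: 18.57
position: [0.6306, -0.1757, 0.121]
tcp_rot: [[0.0, 1.0, -0.001], [1.0, -0.0, -0.0], [-0.0, -0.001, -1.0]]
force: [-2.1, 0.2, 4.5]
opening: 0.504
```

>>> arm_command(
  commands=[
    {"translation": [0.2,0,0],"dr": [0,0,0],"jaw": 1},
    {"translation": [0.2,0,0],"dr": [0,0,0],"jaw": 1},
    {"translation": [0.2,0,0],"dr": [0,0,0],"jaw": 1},
    {"translation": [0.2,0,0],"dr": [0,0,0],"jaw": 1},
    {"translation": [0.2,0,0],"dr": [0,0,0],"jaw": 1},
    {"translation": [0.2,0,0],"dr": [0,0,0],"jaw": 1},
    {"translation": [0.2,0,0],"dr": [0,0,0],"jaw": 1},
    {"translation": [0.2,0,0],"dr": [0,0,0],"jaw": 1},
  ],
)

```text
time_s: 19.23
position: [0.6306, -0.1376, 0.121]
tcp_rot: [[0.0, 1.0, -0.0], [1.0, -0.0, -0.004], [-0.004, -0.0, -1.0]]
force: [-3.6, -6.7, 3.8]
opening: 0.502
```

>>> arm_command(
  commands=[
    {"translation": [0.1,0,0],"dr": [0,0,0],"jaw": 1},
    {"translation": [0.1,0,0],"dr": [0,0,0],"jaw": 1},
    {"translation": [0.1,0,0],"dr": [0,0,0],"jaw": 1},
    {"translation": [0.1,0,0],"dr": [0,0,0],"jaw": 1},
    {"translation": [0.1,0,0],"dr": [0,0,0],"jaw": 1},
  ],
)

```text
time_s: 19.65
position: [0.6306, -0.1251, 0.121]
tcp_rot: [[0.0, 1.0, -0.001], [1.0, -0.0, -0.003], [-0.003, -0.001, -1.0]]
force: [-2.9, -6.1, 4.1]
opening: 0.507
```

>>> arm_command(
  commands=[
    {"translation": [0.08,0,0],"dr": [0,0,0],"jaw": 1},
    {"translation": [0.08,0,0],"dr": [0,0,0],"jaw": 1},
    {"translation": [0,0,0],"dr": [0,0,0],"jaw": 1},
  ],
)

```text
time_s: 19.9
position: [0.6306, -0.1206, 0.121]
tcp_rot: [[-0.0, 1.0, -0.001], [1.0, 0.0, -0.003], [-0.003, -0.001, -1.0]]
force: [-2.7, -4.4, 4.4]
opening: 0.504
```

>>> arm_command(
  commands=[
    {"translation": [0.06,0,0],"dr": [0,0,0],"jaw": 1},
    {"translation": [0.06,0,0],"dr": [0,0,0],"jaw": 1},
    {"translation": [0,0,0],"dr": [0,0,0],"jaw": 1},
  ],
)

```text
time_s: 20.15
position: [0.6307, -0.1182, 0.121]
tcp_rot: [[-0.0, 1.0, -0.0], [1.0, 0.0, -0.004], [-0.004, -0.0, -1.0]]
force: [-3.3, -7.0, 4.3]
opening: 0.498
```

>>> arm_command(
  commands=[
    {"translation": [0.06,0,0],"dr": [0,0,0],"jaw": 1},
    {"translation": [0.06,0,0],"dr": [0,0,0],"jaw": 1},
    {"translation": [0,0,0],"dr": [0,0,0],"jaw": 1},
  ],
)

```text
time_s: 20.4
position: [0.6307, -0.1174, 0.121]
tcp_rot: [[-0.001, 1.0, -0.0], [1.0, 0.001, -0.007], [-0.007, -0.0, -1.0]]
force: [-3.9, -10.9, 2.9]
opening: 0.505
```

>>> arm_command(
  commands=[
    {"translation": [0.08,0,0],"dr": [0,0,0],"jaw": 1},
    {"translation": [0.08,0,0],"dr": [0,0,0],"jaw": 1},
    {"translation": [0,0,0],"dr": [0,0,0],"jaw": 1},
  ],
)

```text
time_s: 20.65
position: [0.6307, -0.1166, 0.121]
tcp_rot: [[-0.002, 1.0, -0.0], [1.0, 0.002, -0.013], [-0.013, -0.0, -1.0]]
force: [-6.1, -18.6, 2.2]
opening: 0.502
```

>>> arm_command(
  commands=[
    {"translation": [0.08,0,0],"dr": [0,0,0],"jaw": 1},
    {"translation": [0.08,0,0],"dr": [0,0,0],"jaw": 1},
    {"translation": [0,0,0],"dr": [0,0,0],"jaw": 1},
  ],
)

```text
time_s: 20.9
position: [0.6307, -0.1158, 0.121]
tcp_rot: [[-0.003, 1.0, -0.0], [1.0, 0.003, -0.018], [-0.018, -0.0, -1.0]]
force: [-6.7, -26.1, 0.4]
opening: 0.502
```

At 26 N the tailstock no longer advances, so the blank should be seated. I release, rise and check.

>>> arm_command(
  commands=[
    {"translation": [-0.1,0,0],"dr": [0,0,0],"jaw": 1},
    {"translation": [0,0,0],"dr": [0,0,0],"jaw": 0},
    {"translation": [0,0,0],"dr": [0,0,0],"jaw": 0},
    {"translation": [0,0,0],"dr": [0,0,0],"jaw": 0},
    {"translation": [0,0,0],"dr": [0,0,0],"jaw": 0},
    {"translation": [0,0,-0.5],"dr": [0,0,0],"jaw": 0},
    {"translation": [0,0,-1],"dr": [0,0,0],"jaw": 0},
    {"translation": [0,0,-1],"dr": [0,0,0],"jaw": 0},
    {"translation": [0,0,-1],"dr": [0,0,0],"jaw": 0},
    {"translation": [0,0,-0.5],"dr": [0,0,0],"jaw": 0},
    {"translation": [-0.8,0,0],"dr": [0,0,0],"jaw": 0},
    {"translation": [-1,0,0],"dr": [0,0,0],"jaw": 0},
  ],
)

```text
time_s: 21.9
position: [0.6321, -0.1505, 0.2235]
tcp_rot: [[-0.004, 1.0, 0.004], [1.0, 0.004, -0.001], [-0.001, 0.004, -1.0]]
force: [-0.3, -0.4, 0.3]
opening: 0.997
```

>>> arm_command(
  commands=[
    {"translation": [-1,0,0],"dr": [0,0,0],"jaw": 0.5},
    {"translation": [-0.8,0,0],"dr": [0,0,0],"jaw": 1},
    {"translation": [0,0,0],"dr": [0,0,0],"jaw": 1},
    {"translation": [0,0,0],"dr": [0,0,0],"jaw": 1},
  ],
)

```text
time_s: 22.23
position: [0.6311, -0.1979, 0.2213]
tcp_rot: [[0.002, 1.0, 0.001], [1.0, -0.002, 0.0], [0.0, 0.001, -1.0]]
force: [-0.1, 1.1, -0.2]
opening: 0.782
```

```bash
python3 look.py w5; python3 - <<'E'
from h import *
s=np.load("w5s.npz"); d=np.load("w5d.npy"); W=wcloud(d,s['p'],s['R']);X,Y,Z=W[...,0],W[...,1],W[...,2];p=np.load("w5.npy")
m=(Z>.116)&(Z<.125)&(Y>-.095)&(Y<.06)&(X>.61)&(X<.65); Q=W[m]; print('blank',len(Q),np.percentile(Q,[1,99],axis=0).round(4),np.median(Q,0))
for a in np.arange(-.09,.05,.02):
    q=Z[(abs(X-.630)<.004)&(abs(Y-a)<.004)]; print(round(a,3),np.median(q).round(4))
m=(Z>.13)&(Z<.146)&(X>.6)&(X<.67)&(Y>-.25)&(Y<-.09)
print('body',np.percentile(W[m],[1,99],axis=0).round(4))
h=cv2.cvtColor(p,cv2.COLOR_RGB2HSV); r=(h[...,1]>170)&((h[...,0]<8)|(h[...,0]>172))&(p[...,0]>90)&(X>.55)&(X<.61)&(Y<-.05)&(Z>.1)
print('knob',r.sum(),np.percentile(W[r],[2,50,98],axis=0).round(4))
E
```

```text
22.2333 [ 0.6311 -0.1979  0.2213] [[0.0016, 1.0, 0.0009], [1.0, -0.0016, 0.0003], [0.0003, 0.0009, -1.0]] [-27.1  33.6  77.1   0.   69.3 -27. ]
blank 1681 [[ 0.6207 -0.0767  0.1161]
 [ 0.6392 -0.0288  0.1207]] [ 0.6302784  -0.05340023  0.11869683]
-0.09 0.1137
-0.07 0.119
-0.05 0.1191
-0.03 0.119
-0.01 nan
0.01 nan
0.03 nan
0.05 nan
body [[ 0.6087 -0.1515  0.1335]
 [ 0.6514 -0.1028  0.1396]]
knob 457 [[ 0.5734 -0.1691  0.1276]
 [ 0.5814 -0.1618  0.1327]
 [ 0.588  -0.155   0.1355]]
  return _methods._mean(a, axis=axis, dtype=dtype,
  ret = ret.dtype.type(ret / rcount)
```

View pics/w5.png

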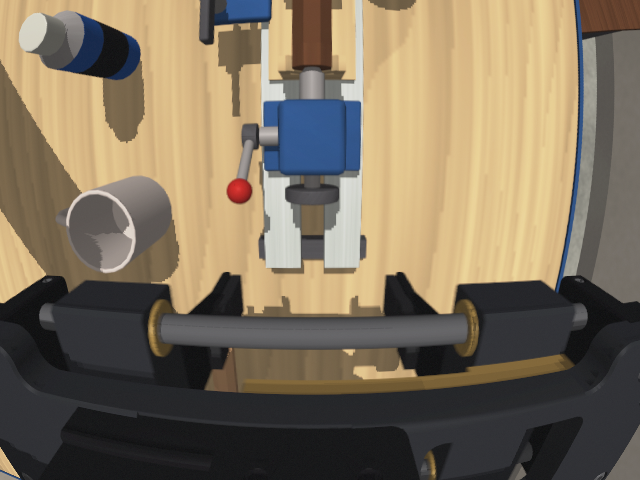

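The blank top has risen to 0.119 m (3.5 mm higher) and the points are in the holes. The knob is at (239,190), or world (0.581, -0.162, 0.126). I bring the closed fingers down behind it.

>>> arm_command(
  commands=[
    {"translation": [-0.35,-0.5,0],"dr": [0,0,0],"jaw": 1},
    {"translation": [0,-0.8,0],"dr": [0,0,0],"jaw": 1},
    {"translation": [0,-0.7,0],"dr": [0,0,0],"jaw": 1},
    {"translation": [0,0,0],"dr": [0,0,0],"jaw": 1},
    {"translation": [0,0,0],"dr": [0,0,0],"jaw": 1},
    {"translation": [0,0,0],"dr": [0,0,0],"jaw": 1},
    {"translation": [0,0,0],"dr": [0,0,0],"jaw": 1},
    {"translation": [0,0,0],"dr": [0,0,0],"jaw": 1},
    {"translation": [0,0,0],"dr": [0,0,0],"jaw": 1},
  ],
)

```text
time_s: 23.03
position: [0.5816, -0.2061, 0.2205]
tcp_rot: [[-0.0, 1.0, 0.0], [1.0, 0.0, -0.0], [-0.0, 0.0, -1.0]]
force: [0.7, 0.1, 0.2]
opening: 0.059
```

>>> arm_command(
  commands=[
    {"translation": [0,0,0.4],"dr": [0,0,0],"jaw": 1},
    {"translation": [0,0,0.8],"dr": [0,0,0],"jaw": 1},
    {"translation": [0,0,0.8],"dr": [0,0,0],"jaw": 1},
    {"translation": [0,0,0.8],"dr": [0,0,0],"jaw": 1},
    {"translation": [0,0,0.8],"dr": [0,0,0],"jaw": 1},
    {"translation": [0,0,0.5],"dr": [0,0,0],"jaw": 1},
    {"translation": [0,0,0.1],"dr": [0,0,0],"jaw": 1},
    {"translation": [0,0,0],"dr": [0,0,0],"jaw": 1},
  ],
)

```text
time_s: 23.7
position: [0.5802, -0.2059, 0.1138]
tcp_rot: [[0.0, 1.0, -0.003], [1.0, -0.0, 0.002], [0.002, -0.003, -1.0]]
force: [-0.3, 1.0, -0.1]
opening: 0.005
```

>>> arm_command(
  commands=[
    {"translation": [0.3,0,0],"dr": [0,0,0],"jaw": 1},
    {"translation": [0.3,0,0],"dr": [0,0,0],"jaw": 1},
    {"translation": [0.3,0,0],"dr": [0,0,0],"jaw": 1},
    {"translation": [0.3,0,0],"dr": [0,0,0],"jaw": 1},
    {"translation": [0.3,0,0],"dr": [0,0,0],"jaw": 1},
    {"translation": [0.3,0,0],"dr": [0,0,0],"jaw": 1},
  ],
)

```text
time_s: 24.2
position: [0.5819, -0.1619, 0.1172]
tcp_rot: [[-0.001, 1.0, 0.003], [1.0, 0.001, -0.003], [-0.003, 0.003, -1.0]]
force: [-0.7, -4.0, 3.3]
opening: 0.003
```

>>> arm_command(
  commands=[
    {"translation": [0.3,0,0],"dr": [0,0,0],"jaw": 1},
    {"translation": [0.3,0,0],"dr": [0,0,0],"jaw": 1},
    {"translation": [0.3,0,0],"dr": [0,0,0],"jaw": 1},
    {"translation": [0.2,0,0],"dr": [0,0,0],"jaw": 1},
    {"translation": [0.2,0,0],"dr": [0,0,0],"jaw": 1},
  ],
)

```text
time_s: 24.62
position: [0.581, -0.1284, 0.1153]
tcp_rot: [[-0.001, 1.0, 0.0], [1.0, 0.001, -0.001], [-0.001, 0.0, -1.0]]
force: [0.2, -4.8, -1.6]
opening: 0.005
```

>>> arm_command(
  commands=[
    {"translation": [0.2,0,0],"dr": [0,0,0],"jaw": 1},
    {"translation": [0.15,0,0],"dr": [0,0,0],"jaw": 1},
    {"translation": [0,0,0],"dr": [0,0,0],"jaw": 1},
  ],
)

```text
time_s: 24.87
position: [0.581, -0.1199, 0.1152]
tcp_rot: [[-0.001, 1.0, -0.0], [1.0, 0.001, -0.001], [-0.001, -0.0, -1.0]]
force: [0.6, -3.2, 0.1]
opening: 0.002
```

>>> arm_command(
  commands=[
    {"translation": [0.1,0,0],"dr": [0,0,0],"jaw": 1},
    {"translation": [0.1,0,0],"dr": [0,0,0],"jaw": 1},
    {"translation": [0,0,0],"dr": [0,0,0],"jaw": 1},
  ],
)

```text
time_s: 25.12
position: [0.5811, -0.1157, 0.1155]
tcp_rot: [[0.0, 1.0, 0.0], [1.0, -0.0, -0.001], [-0.001, 0.0, -1.0]]
force: [-0.1, -4.9, 0.8]
opening: 0.002
```

>>> arm_command(
  commands=[
    {"translation": [0.1,0,0],"dr": [0,0,0],"jaw": 1},
    {"translation": [0.1,0,0],"dr": [0,0,0],"jaw": 1},
    {"translation": [0,0,0],"dr": [0,0,0],"jaw": 1},
  ],
)

```text
time_s: 25.37
position: [0.5813, -0.1109, 0.1156]
tcp_rot: [[0.0, 1.0, 0.001], [1.0, -0.0, -0.002], [-0.002, 0.001, -1.0]]
force: [0.3, -5.8, 1.3]
opening: 0.002
```

>>> arm_command(
  commands=[
    {"translation": [0.1,0,0],"dr": [0,0,0],"jaw": 1},
    {"translation": [0.06,0,0],"dr": [0,0,0],"jaw": 1},
    {"translation": [0,0,0],"dr": [0,0,0],"jaw": 1},
  ],
)

```text
time_s: 25.62
position: [0.5815, -0.1085, 0.116]
tcp_rot: [[-0.001, 1.0, 0.001], [1.0, 0.001, -0.005], [-0.005, 0.001, -1.0]]
force: [-0.9, -9.1, 1.6]
opening: 0.004
```

>>> arm_command(
  commands=[
    {"translation": [0.08,0,0],"dr": [0,0,0],"jaw": 1},
    {"translation": [0.06,0,0],"dr": [0,0,0],"jaw": 1},
    {"translation": [0,0,0],"dr": [0,0,0],"jaw": 1},
  ],
)

```text
time_s: 25.87
position: [0.5818, -0.1073, 0.1164]
tcp_rot: [[-0.002, 1.0, 0.002], [1.0, 0.002, -0.009], [-0.009, 0.002, -1.0]]
force: [-1.4, -15.2, 2.5]
opening: 0.007
```

The lever is against its stop at 15 N. I back off, rise, draw back and check.

>>> arm_command(
  commands=[
    {"translation": [-0.3,0,0],"dr": [0,0,0],"jaw": 1},
    {"translation": [-0.5,0,0],"dr": [0,0,0],"jaw": 1},
    {"translation": [-0.3,0,-0.3],"dr": [0,0,0],"jaw": 1},
    {"translation": [0,0,-0.8],"dr": [0,0,0],"jaw": 1},
    {"translation": [0,0,-1],"dr": [0,0,0],"jaw": 1},
    {"translation": [0,0,-1],"dr": [0,0,0],"jaw": 1},
    {"translation": [0,0,-1],"dr": [0,0,0],"jaw": 1},
    {"translation": [-0.5,0.5,-0.5],"dr": [0,0,0],"jaw": 1},
    {"translation": [-0.8,0.5,0],"dr": [0,0,0],"jaw": 1},
    {"translation": [-0.5,0.5,0],"dr": [0,0,0],"jaw": 1},
    {"translation": [0,0,0],"dr": [0,0,0],"jaw": 1},
    {"translation": [0,0,0],"dr": [0,0,0],"jaw": 1},
  ],
)

```text
time_s: 26.87
position: [0.6181, -0.175, 0.2302]
tcp_rot: [[0.001, 1.0, -0.001], [1.0, -0.001, 0.002], [0.002, -0.001, -1.0]]
force: [-0.0, 0.4, 0.5]
opening: 0.005
```

```bash
python3 look.py w6; python3 - <<'E'
from h import *
s=np.load("w6s.npz"); d=np.load("w6d.npy"); W=wcloud(d,s['p'],s['R']);X,Y,Z=W[...,0],W[...,1],W[...,2];p=np.load("w6.npy")
for a in np.arange(-.09,.05,.01):
    q=W[(Z>.1)&(abs(X-.630)<.018)&(abs(Y-a)<.003)&(Z<.125)]
    if len(q): t=q[q[:,2]>np.percentile(q[:,2],60)]; print(round(a,3),len(q),np.median(t,0).round(4))
m=(Z>.13)&(Z<.146)&(X>.6)&(X<.67)&(Y>-.25)&(Y<-.09)
print('body',np.percentile(W[m],[1,99],axis=0).round(4))
h=cv2.cvtColor(p,cv2.COLOR_RGB2HSV); r=(h[...,1]>170)&((h[...,0]<8)|(h[...,0]>172))&(p[...,0]>90)&(X>.55)&(X<.61)&(Y<-.03)&(Z>.1)
print('knob',r.sum(),np.percentile(W[r],[2,50,98],axis=0).round(4))
p,d=capture("scene"); cv2.imwrite("pics/sc6.png",cv2.resize(p[150:350,120:440],None,fx=2.5,fy=2.5)[:,:,::-1])
W=cloud("scene",d)
m=(W[...,2]>.06)&(W[...,0]<.5)&(W[...,0]>.35)&(abs(W[...,1])<.3)&(W[...,2]<.155)
k,l,st,c=cv2.connectedComponentsWithStats(m.astype(np.uint8))
for i in range(1,k):
    if st[i,4]>100: print(st[i],W[l==i].mean(0).round(4))
m=(W[...,2]>.018)&(W[...,2]<.035)&(abs(W[...,0]-.52)<.06)&(abs(W[...,1]+.413)<.12); print('pale',W[m].mean(0),m.sum())
E
```

```text
26.8667 [ 0.6181 -0.175   0.2302] [[0.0014, 1.0, -0.0012], [1.0, -0.0014, 0.0019], [0.0019, -0.0012, -1.0]] [-25.8  31.6  79.4   0.1  69.1 -25.7]
-0.09 192 [ 0.6298 -0.0899  0.1139]
-0.08 193 [ 0.6298 -0.081   0.1131]
-0.07 324 [ 0.6296 -0.0699  0.1191]
-0.06 309 [ 0.6296 -0.0604  0.1191]
-0.05 309 [ 0.63   -0.05    0.1192]
-0.04 305 [ 0.6303 -0.0404  0.1192]
-0.03 294 [ 0.6293 -0.03    0.1191]
-0.02 295 [ 0.6297 -0.02    0.1191]
-0.01 289 [ 0.6298 -0.0099  0.1193]
-0.0 86 [ 0.6309 -0.0024  0.118 ]
body [[ 0.6088 -0.1518  0.1334]
 [ 0.6512 -0.1027  0.1396]]
knob 433 [[ 0.5727 -0.092   0.1241]
 [ 0.5806 -0.0851  0.1285]
 [ 0.5876 -0.0776  0.1313]]
[232 173  29  33 439] [ 0.4398 -0.1933  0.078 ]
[300 178  20  35 573] [ 0.4359 -0.0259  0.1115]
[375 210  29  31 515] [0.4388 0.1815 0.0818]
pale [ 0.5264609  -0.41714692  0.02472874] 404
```

View pics/w6.png

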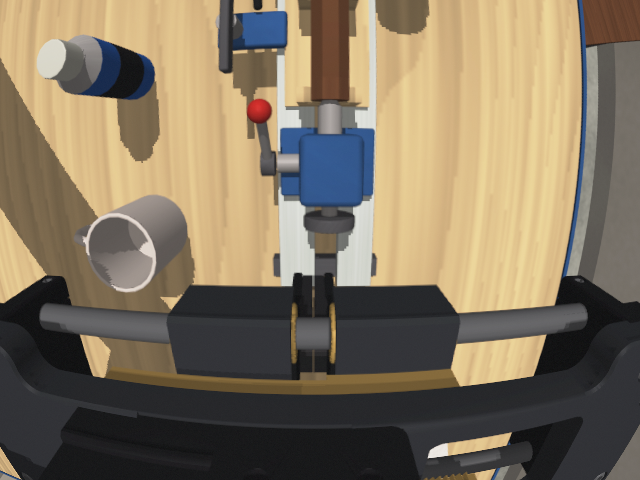

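View pics/sc6.png

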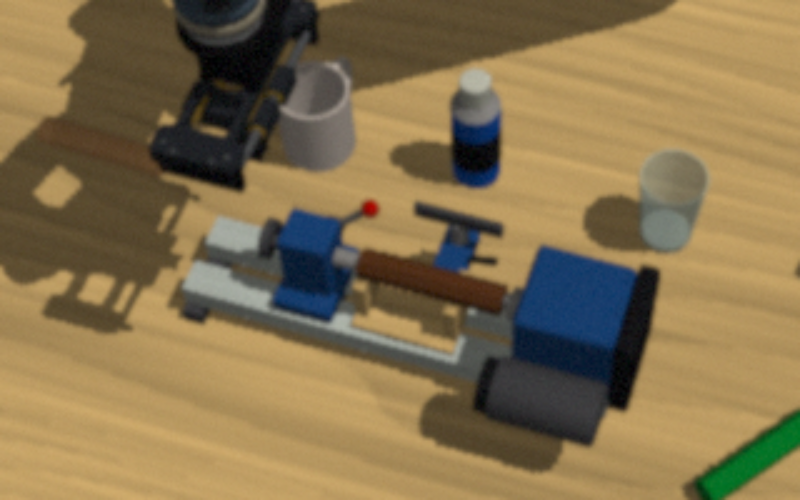

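The knob is 42 mm ahead of its pivot, so the lever leans about 0.7 rad towards the headstock (fully locked). The blank top is level at 0.119 m, which puts its axis at 0.105 m. Nothing is touching the arm.

```bash
python3 -c "
from rig import *
print(hand_in())"
```

```text
the job is handed in; nothing more can be done
None
```

The dark blank is on both centres and clear of the cradle, and the tailstock is locked. I handed the job in at about 27 s of the 70 s; no verdict was reported.

I slid the tailstock back 50 mm and laid the blank in the cradle. I then pushed the tailstock up until it stopped advancing, at about 26 N. The lever went over against its stop, at about 15 N.

**Last checks:**
- **Blank:** its top flat is level at 0.119 m, so its axis is 105 mm up. It lies at x of about 0.630, on the measured spindle axis.
- **Tail point:** it sits about 9 mm inside the rear hole. I did not measure the headstock end directly at the finish; it was hidden in the last wrist picture, but in the scene picture the blank meets the headstock point.
- **Lever:** the knob is 42 mm ahead of its pivot, a lean of about 0.7 rad towards the headstock, so it is fully locked.
- **Spray can and tumbler:** these measured within 1 mm of their starting places.
- **Mug and pale blank:** these read about 7 mm and 5 mm away from their first readings. I put this down to the gripper or its shadow partly covering them in that picture, since nothing touched them. Both are well under the 25 mm limit.
- **Arm:** it was clear of everything at the end, with no contact force.

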